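# Plate a toast with the turner

## Task

Slide the turner under the rectangular toast on the baking sheet, where the stop bar can back it up, without crushing it or forcing the blade onto the sheet; carry the toast over on the blade and let it slide off gently so that it lies flat in the middle of the plate on the scale; do not drop it or touch it with the gripper. Then lay the turner back down flat, its blade on the white board, and let go. Leave the round crispbread, the plate and everything else where they are.

Things in the scene. Friction and masses are not known exactly. Their poses are not given: they have to be found in the camera images.
- turner: Kitchen turner, 207 mm long, 0.2 kg, lying on the board. Flat steel blade 85 (x) x 72 (y) x 2.5 mm; origin at the centre of its underside, +x to its front edge (x = +42.5 mm), z up. A thin shank rises from the blade's rear (x = -36) to a level black handle: x from -165 to -70, 22 wide (y), 18 high, its axis 68 mm above the blade's underside.
- turner_edge (a point): Middle of the turner blade's front edge, on the underside.
- turner_grip (a point): Place to pinch the turner's handle: on the handle's axis, 112 mm behind the blade's centre and 68 mm above its underside; pinch across y.
- toast: Rigid rectangular toast, 93 (x) x 72 (y) x 10 mm, about 60 g. Its middle 46 mm lies flat; its ends (24 mm each) curl up by 7 degrees, so the undersides of the end edges stand 3 mm above the sheet. Origin at the centre of its underside, z up; x within 0.12 rad of the sheet's x.
- crispbread: Round crispbread, 76 mm across, 10 mm thick, on the same sheet beside the toast; to be left alone. Origin at the centre of its underside.
- sheet: Flat aluminium baking sheet fixed to the table, 240 (x) x 260 (y) x 4 mm, no rim. Origin at the centre of its underside, on the table; x points away from the robot. A straight dark steel stop bar is clamped across it beyond the toast, along the sheet's y: 12 mm thick, 18 mm high; its near face lies somewhere from x = +40 to +90 mm (not reported: to be seen or felt).
- plate: Round cream dinner plate, 240 mm across, 22 mm high, loose (0.6 kg), standing on the scale. Flat inner floor about 150 mm across, 5 mm above the origin; sloping rim. Origin at the centre of its underside.
- scale: Kitchen scale fixed to the table, 200 x 200 mm, its platform 70 mm above the table; origin at the centre of its underside.
- board: White plastic cutting board fixed to the table, 280 (x) x 160 (y) x 12 mm; origin at the centre of its underside.
- mill: Wooden pepper mill 54 mm across, 157 mm high; origin under its centre. Leave alone.
- bottle: Amber bottle 60 mm across, 170 mm high; origin under its centre. Leave alone.
- cup: White ramekin 80 mm across, 50 mm high; origin under its centre. Leave alone.
- jar: White jar 72 mm across, 95 mm high; origin under its centre. Leave alone.
Things that resemble listed ones, but are neither listed nor needed, are in the scene too. Of the things that look like the plate, the larger one is meant. Leave any green look-alike of the turner alone.

How it is judged:
On the way, in this order (a step that is already met when the one before it is completed fails the run):
1. the toast is carried on the turner's blade, clear of the sheet by at least 40 mm (z of toast in the frame of sheet above 0.044 m and contact force between toast and turner above 0.15 N and angle between toast's own z axis and vertical below 0.5 rad and contact force between toast and sheet below 0.02 N), for 0.2 s.
2. the toast lies flat in the plate, off the turner, its centre within 50 mm of the plate's (horizontal distance between toast and plate below 0.05 m and z of toast in the frame of plate below 0.022 m and angle between toast's own z axis and vertical below 0.2 rad and contact force between toast and turner below 0.02 N and contact force between toast and plate above 0.1 N), for 0.2 s.
At the end, for the whole second after the job is handed in: The toast rests flat in the plate (within 0.2 rad), centred within 50 mm, off the turner; the plate is level, within 45 mm of the scale's centre; the turner lies flat and still, its blade's centre over the board and its underside at the board's top (9 to 17 mm up) (all of step 2 and linear speed of each of toast, turner below 0.02 m/s and horizontal distance between plate and scale below 0.045 m and angle between plate's own z axis and vertical below 0.06 rad and x of turner in the frame of board between -0.12 and 0.12 m and y of turner in the frame of board between -0.07 and 0.07 m and z of turner in the frame of board between 0.009 and 0.017 m and angle between turner's own z axis and vertical below 0.08 rad); the robot touches nothing.
It fails at once if the gripper touches the toast (contact force between toast and the fingers above 0.3 N or contact force between toast and the arm above 0.3 N).
It fails at once if the turner is forced against the baking sheet (over 40 N) (contact force between turner and sheet above 40 N).
It fails at once if the toast is crushed by the turner (over 40 N) (contact force between toast and turner above 40 N).
It fails at once if the toast falls or is flung (faster than 0.8 m/s) (linear speed of toast above 0.8 m/s).
It fails at once if the crispbread, the plate or another bystander is moved by more than 30 mm (distance of any of crispbread, plate, mill, bottle, cup, jar from where it was at the start of the episode above 0.03 m).
It also fails if it takes over 67 s, if anything falls off the work surface, if the arm or the gripper's body presses on something with over 40 N, if the wrist force passes 120 N, or if a joint passes its speed limit or range.

## Robot

A 6-joint arm with a two-finger parallel gripper is mounted at the origin on the work surface. World frame = base frame: x ahead of the robot, y to its left, z up, the work surface at z = 0. Lengths are in m, angles in rad, forces in N, time in s.
With the tool pointing down it reaches from about 0.3 to 0.875 m from the base axis. Payload 6.4 kg.
Tool frame: the origin (TCP) lies at the very end of the fingers, on their centre line; the grasp point (between the pads) lies 19 mm behind it (ctrl.grip_depth is the distance from the TCP to the grasp point, in m); z points along the fingers, y is the line along which they close (so a half turn about z gives the same grasp; the last joint's range is limited). The gripper opens to 85 mm and grips with 20 to 120 N. Pads are 22 mm wide; open, the fingers measure 114 mm over their backs; the gripper's body (76 mm by 85 mm) begins 54 mm behind the grasp point. The pads swing forward as they close: fully open they stand 13 mm farther back than shut.
Start: joints at [-1.317, 0.181, 1.607, -0, 1.354, -0.206], TCP at [0.255, -0.515, 0.231] pointing down, gripper open.
Joint ranges: [-2.99, 2.99], [-0.89, 2.07], [0.3, 2.58], [-1.14, 4.28], [0, 2.63], [-3.12, 3.12]. Speed limits (rad/s): [2.57, 2.57, 3.01, 3.14, 3.14, 3.14].

## Interface

Orientations are given as a rotation vector (axis times angle).
In Python, from bench import ctrl gives the robot as it stands.
- The arm moves only by the shell command python3 -m creep 'ROWS' [FORCE]. ROWS is JSON, a list of rows, each a list of 3 entries, a list of its own where there are three numbers: the shift along the world's x, y, z in m, then the turn, a rotation vector about the world's x, y, z in degrees, then the opening, from -1 (shut) to 1 (fully open). A call has exactly 5 rows; each row shifts and turns the commanded pose from where the row before left it; what a row does not reach is not made up. A row lasts 1/8 s, in which the tool goes at most 62.5 mm and 10.7 degrees, less where a joint would pass 70% of its speed; a pose out of reach is approached as far as the arm can. A call with a gripper value outside its range is refused whole. The fingers move at their own pace and stop on an object; FORCE is the grip in N (left out, the last holds). Time passes only in rows, so rows that do not move let the fingers close, or fill a call up. It gives the time, the measured TCP pose, the force, the opening and the grip force at its end, in the units of the state.
- ctrl.get_obs(): the state, without advancing time (a new reading comes with each control period).
- ctrl.capture(name): name is "scene" or "top" or "wrist"; returns the picture (480x640x3 uint8, red, green, blue); there is no depth.
- ctrl.camera_model(name): a dict with "fovy" (degrees; the focal length in pixels is half the picture's height over the tangent of half this angle, whatever the lens; pixels are square), "cx", "cy" (the principal point, pixels), "eye" and "attitude" of the camera in the world; the wrist camera has in their place "tool_from_camera" (4x4, takes a point from camera to tool coordinates, whose origin is the TCP and whose axes are the flange's). Camera axes: x right, y down, z forward; pixel columns grow to the right and rows downward; lengths in m; the calibration is good to about 2 mm. A picture is of the moment at which its call begins: read the wrist's pose just before it. camera_model takes no time and is no camera call.
- ctrl.job_done(): hands the job in; it is judged then, once.
The state is a dict: "clock": time; "joints": joint angles; "dq": joint speeds; "effort": joint torques, N m; "ee_pos": TCP position; "eef_rot": TCP orientation; "ft_force": force on the tool from outside, world axes, zero at the start; "torque": the same for the moment, N m; "opening": finger opening in m; "gripper_force": force on a finger pad.
Only numpy, scipy, OpenCV 4.12 (cv2) and the standard library are available. Lean on these libraries where they do the work, as an engineer would, in place of code of your own. Each camera call takes 0.05 s, during which the arm holds its last target. There are 200 camera calls.

## Working session

There is one attempt and no reset: what is moved stays moved. The work goes in short steps, Python scripts to look and compute and a shell command to move; the robot and the scene stay as the last step left them, time stands still between calls to the robot, and variables do not carry over. Pictures are saved under pics/ and viewed, at most 14 in all, crops included, and the job is handed in when it is done.

```bash
mkdir -p pics; ls; python3 - <<'E'
from bench import ctrl
import cv2,numpy as np
for n in("top","scene"):
    im=ctrl.capture(n); cv2.imwrite(f"pics/{n}0.png",im[:,:,::-1]); m=ctrl.camera_model(n); print(n,{k:np.round(v,4).tolist() for k,v in m.items() if not isinstance(v,str)})
o=ctrl.get_obs();print(o)
E
```

```text
pics
top {'fovy': 47.5536, 'cx': 315.2269, 'cy': 237.295, 'eye': [0.2696, -0.086, 1.456], 'attitude': [-2.165, 2.129, -0.1606]}
scene {'fovy': 44.1299, 'cx': 324.4905, 'cy': 240.8313, 'eye': [1.277, -0.9296, 0.8157], 'attitude': [-1.9846, -0.8258, 0.4454]}
{'clock': 0.1, 'joints': array([-1.31729536e+00,  1.81466229e-01,  1.60787309e+00,  3.62720739e-05,
        1.35380953e+00, -2.06272155e-01]), 'dq': array([ 0.00096989, -0.00203431, -0.0047296 ,  0.00073373,  0.00031402,
        0.00075845]), 'effort': array([ 5.03367119e-04, -4.45875907e+01, -3.52237058e+01, -2.89533773e-04,
        4.11843110e-03, -2.03991490e-07]), 'ee_pos': array([ 0.25507083, -0.51479405,  0.23049142]), 'eef_rot': array([-3.05743158e+00, -7.15498838e-01,  2.10307881e-06]), 'ft_force': array([-0.6149392 ,  0.81646256, -0.32106111]), 'torque': array([0.03008783, 0.03230562, 0.02462515]), 'gripper_force': 0.0, 'opening': 0.08514723228122838}
```

View pics/top0.png

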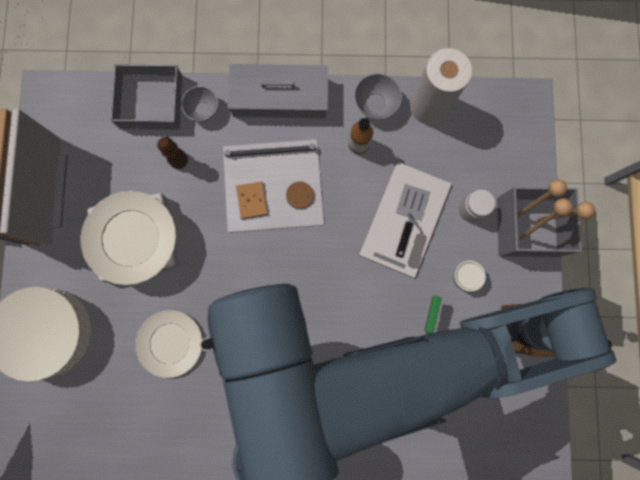

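View pics/scene0.png

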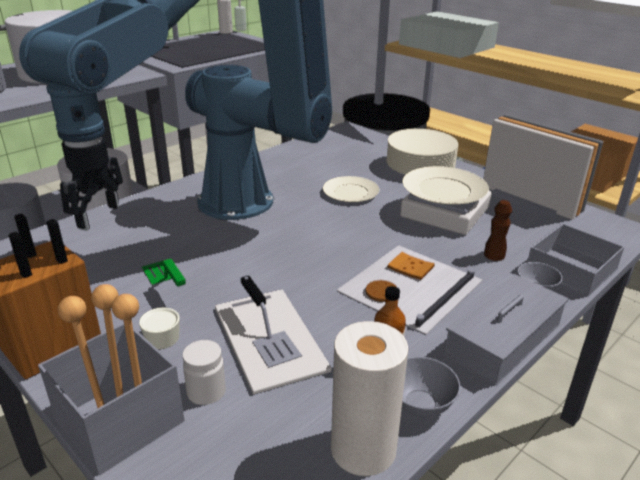

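The top view (up = +x, left = +y) shows the turner's blade at (413,202), its handle at (404,240), the toast at (252,200), the crispbread at (300,195), the bar at (270,150) and the plate at (130,238). The scene view shows the same objects, with the rack to the right.

```bash
cat > h.py <<'E'
import cv2,numpy as np
from scipy.spatial.transform import Rotation as R
from bench import ctrl
def cam(n,obs=None):
    m=ctrl.camera_model(n);f=240/np.tan(np.radians(m["fovy"])/2)
    if "eye" in m: return f,m["cx"],m["cy"],np.array(m["eye"]),R.from_rotvec(m["attitude"]).as_matrix()
    T=np.eye(4);T[:3,:3]=R.from_rotvec(obs["eef_rot"]).as_matrix();T[:3,3]=obs["ee_pos"];T=T@np.array(m["tool_from_camera"])
    return f,m["cx"],m["cy"],T[:3,3],T[:3,:3]
def plane(c,uv,z):
    f,cx,cy,e,A=c;uv=np.atleast_2d(np.asarray(uv,float))
    d=np.c_[(uv[:,0]-cx)/f,(uv[:,1]-cy)/f,np.ones(len(uv))]@A.T
    return (e+d*((z-e[2])/d[:,2])[:,None])[:,:2]
def proj(c,P):
    f,cx,cy,e,A=c;q=(np.atleast_2d(P)-e)@A;return np.c_[f*q[:,0]/q[:,2]+cx,f*q[:,1]/q[:,2]+cy]
def blob(mask,near,min_area=20):
    cs,_=cv2.findContours(mask.astype(np.uint8),cv2.RETR_EXTERNAL,cv2.CHAIN_APPROX_NONE)
    cs=[k for k in cs if cv2.contourArea(k)>min_area]
    return min(cs,key=lambda k:np.hypot(*(k.reshape(-1,2).mean(0)-near))).reshape(-1,2)
def rect(c,k,z):
    p=plane(c,k,z).astype(np.float32);(ctr,s,a)=cv2.minAreaRect(p*1000);return np.round(ctr,1),np.round(s,1),round(a,2)
E
python3 - <<'E'
from h import *
c=cam("top");im=cv2.imread("pics/top0.png");hsv=cv2.cvtColor(im,cv2.COLOR_BGR2HSV).astype(int);H,S,V=hsv[...,0],hsv[...,1],hsv[...,2]
br=(S>110)&(V>60)&((H<25))
print("toast",rect(c,blob(br,(252,200)),.014)); print("crisp",rect(c,blob(br,(300,195)),.014))
white=(V>165)&(S<40)
for n,p,z in(("sheet",(273,195),.004),("board",(405,220),.012)):
    k=blob(white,p,200);print(n,rect(c,k,z))
dark=(V<60)
print("bar",rect(c,blob(dark,(272,150)),.022)); print("handle",rect(c,blob(dark,(404,240)),.08))
cream=(V>130)&(S>18)&(H>12)&(H<45);k=blob(cream,(130,238),500);print("plate",rect(c,k,.092))
b=im[130:290,200:470];cv2.imwrite("pics/c1.png",cv2.resize(b,None,fx=2.9,fy=2.9,interpolation=cv2.INTER_CUBIC))
for p in((130,238),(413,202),(240,160),(310,220),(430,190)):print(p,hsv[p[1],p[0]])
E
```

```text
toast (array([581.2,  85.2]), array([88.6, 68.2]), 10.49)
crisp (array([596.8, -44.4]), array([66.4, 67.7]), 1.0)
sheet (array([610.5,  29.7]), array([202.4, 256.1]), 5.34)
board (array([ 538.4, -330.4]), array([156.1, 275.2]), 68.32)
bar (array([713.5,  39.4]), array([  5.6, 215.5]), 5.58)
handle (array([ 471.7, -315.7]), array([16.1, 90.4]), 72.71)
plate (array([462.8, 384.5]), array([237.5, 237.3]), 84.54)
(130, 238) [ 19  32 201]
(413, 202) [140  16  96]
(240, 160) [168   7 176]
(310, 220) [168   7 176]
(430, 190) [ 10  13 179]
```

View pics/c1.png

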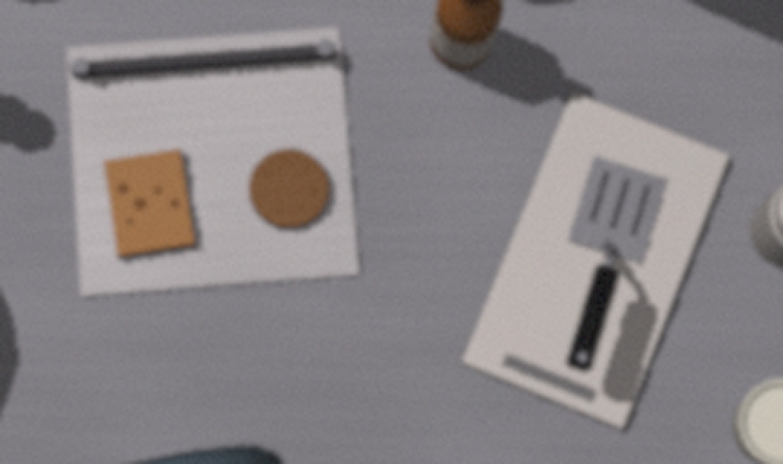

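The crop shows the toast at (152,203), slightly yawed. The bar lies at (205,57) and the turner's blade at (618,208) with its handle at (593,315). The handle is at (472,-316) mm with a yaw of about -17°, so I'm approaching it now.

```bash
python3 -m creep '[[[0.022,0.02,0],[0,0,-4.4],1],[[0.022,0.02,0],[0,0,-4.4],1],[[0.022,0.02,0],[0,0,-4.4],1],[[0.022,0.02,0],[0,0,-4.4],1],[[0.022,0.02,0],[0,0,-4.4],1]]' 80
python3 -m creep '[[[0.022,0.02,-0.01],[0,0,-4.4],1],[[0.022,0.02,-0.01],[0,0,-4.4],1],[[0.022,0.02,-0.01],[0,0,-4.4],1],[[0.022,0.018,-0.01],[0,0,-4.4],1],[[0.022,0.018,0],[0,0,-4],1]]'
python3 - <<'E'
from h import *
o=ctrl.get_obs();im=ctrl.capture("wrist")[:,:,::-1].copy();cv2.imwrite("pics/w1.png",im);c=cam("wrist",o)
A=R.from_rotvec(o["eef_rot"]).as_matrix();print(o["ee_pos"],np.degrees(np.arctan2(A[1,0],A[0,0])),o["joints"])
t=cam("top");im=cv2.imwrite("pics/top1.png",ctrl.capture("top")[:,:,::-1])
E
```

```text
clock: 0.72
ee_pos: [0.3657, -0.4143, 0.2308]
eef_rot: [-3.139, -0.115, 0.001]
ft_force: [0.2, 0.5, -0.4]
opening: 0.0853
gripper_force: 0.0
clock: 1.35
ee_pos: [0.4751, -0.3179, 0.1897]
eef_rot: [-3.104, 0.475, 0.004]
ft_force: [-0.1, -0.2, 0.1]
opening: 0.0855
gripper_force: 0.0
[ 0.47514479 -0.31789754  0.18972508] -17.38954935399049 [-7.97176196e-01  2.15323908e-01  1.65360848e+00 -4.11315618e-05
  1.27547887e+00  1.07713868e+00]
```

View pics/w1.png

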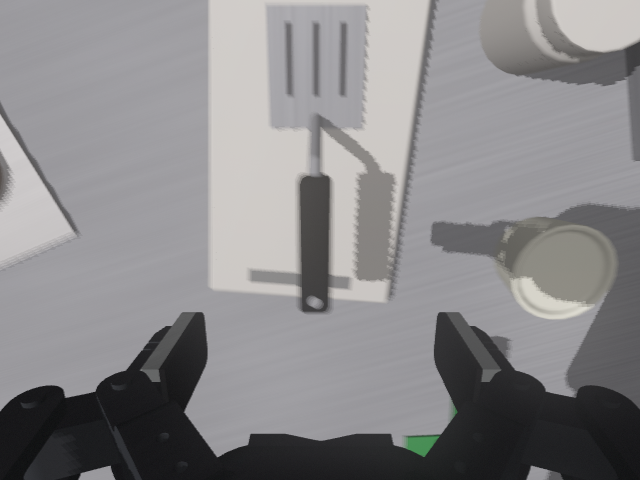

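The wrist view shows the handle vertical at column 315, from (315,176) to (315,311), with the blade at (317,67). I'll measure it precisely, then descend.

```bash
python3 - <<'E'
from h import *
o=ctrl.get_obs();c=cam("wrist",o);im=cv2.imread("pics/w1.png");V=im.max(2).astype(int)
k=blob((V<75)[:330],(315,245),800);k=k[(k[:,1]<320)];print(k.min(0),k.max(0),rect(c,k,.085))
print("blade front",plane(c,[(267,4),(368,4)],.0145),"rear",plane(c,[(271,127),(363,129)],.0145))
# top view: blade & sheet details
t=cam("top");im=cv2.imread("pics/top1.png");V=im.max(2).astype(int);print("mill/bottle",plane(t,[(177,157)],0.0),plane(t,[(166,145)],.157))
s=cv2.imread("pics/top0.png").max(2).astype(int)
for u in(240,255,270,285,300):print(u,s[132:232:1,u][:40].tolist() if u==255 else "")
E
```

```text
[302 177] [328 310] (array([ 473.4, -312.2]), array([17.2, 93.4]), 72.1)
blade front [[ 0.63718133 -0.32620526]
 [ 0.61581567 -0.39554366]] rear [[ 0.55624573 -0.30098667]
 [ 0.53361306 -0.36940823]]
mill/bottle [[0.70111449 0.29597098]] [[0.68468181 0.28353643]]
240 
255 [138, 135, 137, 138, 135, 138, 137, 137, 134, 133, 138, 148, 163, 173, 175, 168, 154, 117, 85, 72, 63, 53, 60, 85, 114, 145, 170, 178, 179, 178, 179, 177, 175, 173, 178, 179, 177, 180, 177, 179]
270 
285 
300
```

```bash
python3 -m creep '[[[0.004,0.0035,-0.03],[0,0,0],1],[[0,0,-0.035],[0,0,0],1],[[0,0,-0.035],[0,0,0],1],[[0,0,-0.02],[0,0,0],1],[[0,0,-0.009],[0,0,0],1]]' 100
python3 -m creep '[[[0,0,0],[0,0,0],-1],[[0,0,0],[0,0,0],-1],[[0,0,0],[0,0,0],-1],[[0,0,0],[0,0,0],-1],[[0,0,0],[0,0,0],-1]]'
python3 -m creep '[[[0,0,0],[0,0,0],-1],[[0,0,0],[0,0,0],-1],[[0,0,0.01],[0,0,0],-1],[[0,0,0.02],[0,0,0],-1],[[0,0,0.03],[0,0,0],-1]]'
```

```text
clock: 2.08
ee_pos: [0.4779, -0.3156, 0.0608]
eef_rot: [-3.105, 0.471, 0.004]
ft_force: [0.2, -0.2, -0.0]
opening: 0.0854
gripper_force: 0.0
clock: 2.7
ee_pos: [0.4796, -0.3162, 0.0632]
eef_rot: [3.105, -0.471, 0.002]
ft_force: [-1.7, -0.1, 5.3]
opening: 0.0205
gripper_force: 98.2
clock: 3.32
ee_pos: [0.4782, -0.3148, 0.1218]
eef_rot: [-3.104, 0.471, 0.004]
ft_force: [0.2, -0.2, -2.4]
opening: 0.0203
gripper_force: 97.8
```

```bash
python3 -m creep '[[[-0.004,0.012,0.01],[0,0,1.5],-1],[[-0.008,0.025,0.02],[0,0,1.5],-1],[[-0.008,0.025,0.01],[0,0,1.5],-1],[[-0.008,0.026,0],[0,0,1.5],-1],[[-0.009,0.03,0],[0,0,1.5],-1]]'
python3 -m creep '[[[-0.01,0.03,0],[0,0,1.5],-1],[[-0.01,0.03,0],[0,0,1.5],-1],[[-0.01,0.03,0],[0,0,1.5],-1],[[-0.01,0.03,0],[0,0,1.5],-1],[[-0.01,0.03,0],[0,0,1.6],-1]]'
python3 -m creep '[[[-0.01,0.03,0],[0,0,1.5],-1],[[-0.01,0.03,0],[0,0,1.5],-1],[[-0.01,0.03,-0.01],[0,0,1.5],-1],[[-0.01,0.025,-0.02],[0,0,1.5],-1],[[-0.008,0.025,-0.02],[0,0,1.6],-1]]'
python3 -m creep '[[[0,0,-0.01],[0,0,0],-1],[[0,0,0],[0,0,0],-1],[[0,0,0],[0,0,0],-1],[[0,0,0],[0,0,0],-1],[[0,0,0],[0,0,0],-1]]'
python3 - <<'E'
from h import *
o=ctrl.get_obs();cv2.imwrite("pics/w2.png",ctrl.capture("wrist")[:,:,::-1])
A=R.from_rotvec(o["eef_rot"]).as_matrix();print(np.round(o["ee_pos"],4),np.degrees(np.arctan2(A[1,0],A[0,0])),A[:,2],o["ft_force"],o["torque"])
t=cam("top")
print("bar face",plane(t,[(255,156),(300,153.5)],.004))
E
```

```text
clock: 3.95
ee_pos: [0.441, -0.1959, 0.1615]
eef_rot: [-3.129, 0.264, 0.002]
ft_force: [0.3, 0.7, -2.5]
opening: 0.0205
gripper_force: 98.0
clock: 4.58
ee_pos: [0.3905, -0.0459, 0.1613]
eef_rot: [-3.14, 0.056, 0.002]
ft_force: [-0.6, 0.3, -2.2]
opening: 0.0204
gripper_force: 98.0
clock: 5.2
ee_pos: [0.3424, 0.0935, 0.1111]
eef_rot: [-3.138, -0.153, 0.001]
ft_force: [1.0, 0.5, -1.9]
opening: 0.0204
gripper_force: 98.0
clock: 5.82
ee_pos: [0.3447, 0.0919, 0.1027]
eef_rot: [3.138, 0.148, 0.001]
ft_force: [1.4, 0.2, -2.6]
opening: 0.0201
gripper_force: 98.2
[0.3447 0.0919 0.1027] 5.398410407654665 [ 9.33417301e-04 -7.63003335e-05 -9.99999561e-01] [ 1.36579586  0.22384155 -2.58170343] [-0.02479765  0.11679471  0.00901558]
bar face [[ 0.70658516  0.08061137]
 [ 0.71590801 -0.04309859]]
```

View pics/w2.png

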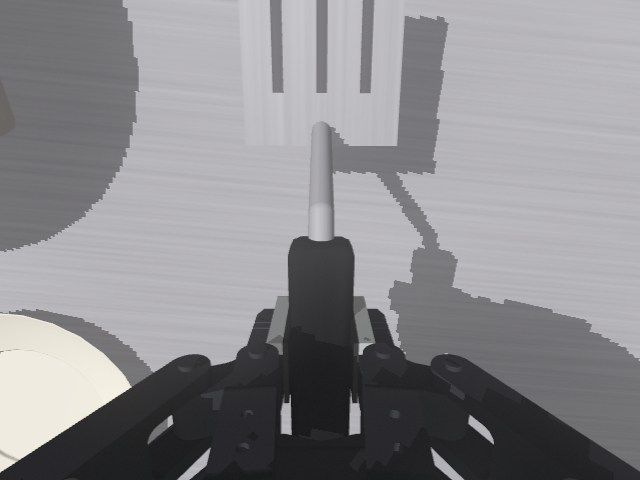

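The wrist view shows the turner held straight. The blade's rear edge is at row 145 (cols 246–398), and the front is out of view. Next I'll compute the pitch.

```bash
python3 - <<'E'
from h import *
o=ctrl.get_obs();m=ctrl.camera_model("wrist");T=np.array(m["tool_from_camera"]);f,cx,cy,_,_=cam("wrist",o)
im=cv2.imread("pics/w2.png").astype(int)
for r in (20,60,100,135):
    g=im[r].mean(1);d=np.diff(cv2.GaussianBlur(g.reshape(1,-1),(5,1),0)[0])
    l=225+np.argmax(np.abs(d[225:265]));q=380+np.argmax(np.abs(d[380:425]))
    z=f*72/(q-l);P=T@[((l+q)/2-cx)/f*z,(r-cy)/f*z,z,1000]/1;print(r,l,q,"tool mm",np.round(P[:3]*[1,1,1]+T[:3,3]*0,1) if 0 else np.round(T[:3,:3]@np.array([((l+q)/2-cx)/f*z,(r-cy)/f*z,z])+T[:3,3]*1000,1))
z0=49-2.5
for r in(145.5,93):
    d=T[:3,:3]@np.array([(321-cx)/f,(r-cy)/f,1]);e=T[:3,3]*1000;print(r,"at z=46.5 tool:",np.round(e+d*(46.5-e[2])/d[2],1))
c=cam("scene");cv2.imwrite("pics/s2.png",ctrl.capture("scene")[:,:,::-1])
y=np.radians(5.4);X=np.array([np.cos(y),np.sin(y),0]);Y=np.array([-np.sin(y),np.cos(y),0]);p=o["ee_pos"]
for a in(.1545,.0695):
  for b in(-.036,.036):print(a,b,np.round(proj(c,p+a*X+b*Y+[0,0,-.0465]),1))
i=cv2.imread("pics/s2.png");u,v=proj(c,p+.11*X)[0].astype(int);cv2.imwrite("pics/s2c.png",cv2.resize(i[v-60:v+60,u-80:u+80],None,fx=5,fy=5));print(u-80,v-60)
E
```

```text
20 239 404 tool mm [118.3   0.4  48.4]
60 241 401 tool mm [102.4   0.2  49.1]
100 243 399 tool mm [85.5  0.2 48.6]
135 244 397 tool mm [69.9  0.  47.5]
145.5 at z=46.5 tool: [65.2  0.3 46.5]
93 at z=46.5 tool: [88.4  0.2 46.5]
0.1545 -0.036 [[381.6 240.2]]
0.1545 0.036 [[397.6 229.1]]
0.0695 -0.036 [[354.2 229. ]]
0.0695 0.036 [[370.6 218.6]]
296 152
```

View pics/s2c.png

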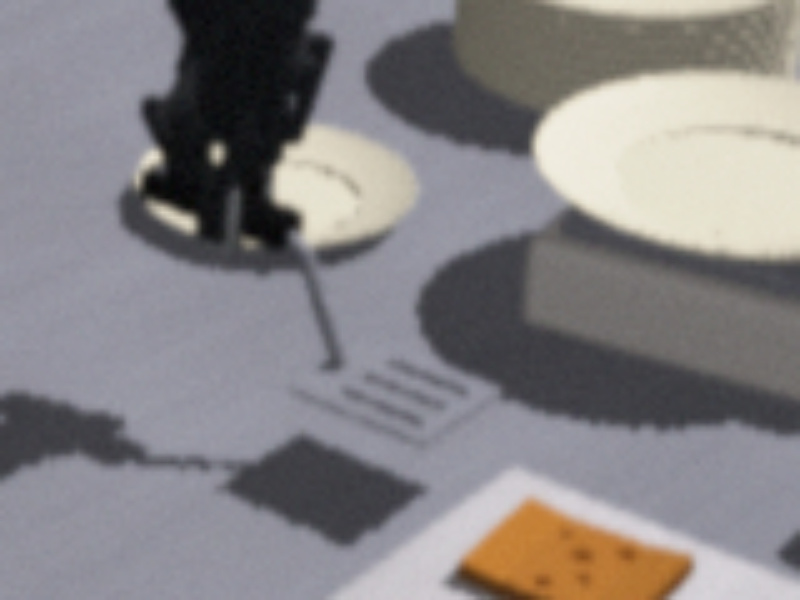

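The crop shows the blade level. Its front corners are at full-image (381,241) and (396,231), against predicted (381.6,240.2) and (397.6,229.1). I'll line up behind the toast with a 3° nose-down pitch.

```bash
python3 -m creep '[[[0.005,-0.006,0],[-0.07,0.75,0],-1],[[0.007,-0.007,0],[-0.07,0.75,0],-1],[[0.007,-0.007,-0.005],[-0.07,0.75,0],-1],[[0.007,-0.0065,-0.01],[-0.07,0.75,0],-1],[[0,0,-0.01],[0,0,0],-1]]'
python3 -m creep '[[[0,0,-0.007],[0,0,0],-1],[[0,0,-0.002],[0,0,0],-1],[[0,0,0],[0,0,0],-1],[[0,0,0],[0,0,0],-1],[[0,0,0],[0,0,0],-1]]'
python3 -m creep '[[[0,0,-0.0015],[0,0,0],-1],[[0,0,-0.0005],[0,0,0],-1],[[0,0,0],[0,0,0],-1],[[0,0,0],[0,0,0],-1],[[0,0,0],[0,0,0],-1]]'
python3 - <<'E'
from h import *
o=ctrl.get_obs();print(o["ee_pos"],o["ft_force"],o["torque"])
E
```

```text
clock: 6.55
ee_pos: [0.3711, 0.065, 0.0767]
eef_rot: [3.135, 0.147, -0.083]
ft_force: [-0.6, 1.0, -1.5]
opening: 0.0201
gripper_force: 98.2
clock: 7.18
ee_pos: [0.3704, 0.0657, 0.0686]
eef_rot: [3.134, 0.149, -0.081]
ft_force: [-0.1, 0.3, -1.3]
opening: 0.0206
gripper_force: 98.2
clock: 7.8
ee_pos: [0.3702, 0.0657, 0.0663]
eef_rot: [3.135, 0.149, -0.082]
ft_force: [0.2, 0.2, -1.6]
opening: 0.0201
gripper_force: 98.2
[0.37021375 0.06569038 0.06629893] [ 0.19600296  0.20049527 -1.61170582] [-0.00376528  0.12788159  0.02243747]
```

```bash
cat > f.py <<'E'
from bench import ctrl
import numpy as np
o=ctrl.get_obs();print("  F",np.round(o["ft_force"],2),"T",np.round(o["torque"],3),np.round(o["ee_pos"],4))
E
python3 -m creep '[[[0,0,-0.001],[0,0,0],-1],[[0,0,-0.001],[0,0,0],-1],[[0,0,0],[0,0,0],-1],[[0,0,0],[0,0,0],-1],[[0,0,0],[0,0,0],-1]]' >/dev/null; python3 f.py
python3 -m creep '[[[0,0,-0.001],[0,0,0],-1],[[0,0,0],[0,0,0],-1],[[0,0,0],[0,0,0],-1],[[0,0,0],[0,0,0],-1],[[0,0,0],[0,0,0],-1]]' >/dev/null; python3 f.py
python3 -m creep '[[[0,0,-0.001],[0,0,0],-1],[[0,0,0],[0,0,0],-1],[[0,0,0],[0,0,0],-1],[[0,0,0],[0,0,0],-1],[[0,0,0],[0,0,0],-1]]' >/dev/null; python3 f.py
```

```text
F [ 0.11  0.64 -2.48] T [-0.011  0.09   0.064] [0.3702 0.0657 0.0643]
  F [-0.15  0.03 -0.5 ] T [-0.009  0.002  0.003] [0.3703 0.0657 0.0633]
  F [-2.53 -0.1   1.58] T [-0.045  0.004 -0.005] [0.3702 0.0657 0.0623]
```

Contact is at about 3.6 N. I'm sliding forward along the sheet.

```bash

python3 -m creep '[[[0.004,0.0004,0],[0,0,0],-1],[[0.006,0.0006,0],[0,0,0],-1],[[0.006,0.0005,0],[0,0,0],-1],[[0.006,0.0006,0],[0,0,0],-1],[[0.006,0.0006,0],[0,0,0],-1]]' >/dev/null; python3 f.py
python3 -m creep '[[[0.006,0.0006,0],[0,0,0],-1],[[0.006,0.0006,0],[0,0,0],-1],[[0.006,0.0005,0],[0,0,0],-1],[[0.006,0.0006,0],[0,0,0],-1],[[0.006,0.0006,0],[0,0,0],-1]]' >/dev/null; python3 f.py
python3 - <<'E'
from h import *
im=ctrl.capture("top");cv2.imwrite("pics/t3.png",cv2.resize(im[120:260,180:370,::-1],None,fx=4,fy=4))
E
```

```text
F [-2.97 -0.19  3.95] T [-0.039  0.067  0.03 ] [0.3986 0.0685 0.0622]
  F [-1.96  0.02  2.56] T [-0.123  0.061  0.001] [0.4286 0.0713 0.0623]
```

View pics/t3.png

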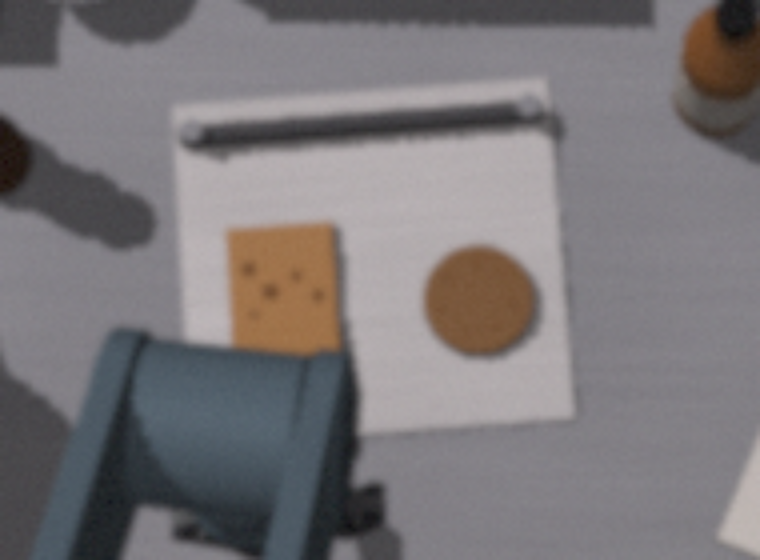

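The toast is at about (285,288) in the crop. It's now square with the bar and sliding ahead of the blade, and the crispbread is untouched. I'll check its offset from the blade's centre line and keep going.

```bash

python3 - <<'E'
from h import *
i=cv2.imread("pics/t3.png");h=cv2.cvtColor(i,cv2.COLOR_BGR2HSV).astype(int);k=blob((h[...,0]<25)&(h[...,1]>110)&(h[...,2]>60),(285,288),2000)
c=cam("top");p=plane(c,k/4+[180-.4,120-.4],.014)*1000
o=ctrl.get_obs();y=np.radians(5.4);d=p-o["ee_pos"][:2]*1000
x=d@[np.cos(y),np.sin(y)];w=d@[-np.sin(y),np.cos(y)];print("x",x.max(),"lat",w.min(),w.max());print(cv2.minAreaRect(p.astype(np.float32)))
E
python3 -m creep '[[[0.006,0.0006,0],[0,0,0],-1],[[0.006,0.0006,0],[0,0,0],-1],[[0.006,0.0005,0],[0,0,0],-1],[[0.006,0.0006,0],[0,0,0],-1],[[0.006,0.0006,0],[0,0,0],-1]]' >/dev/null; python3 f.py
```

```text
x 215.81806610805964 lat -34.10777933337212 34.72379422501546
((601.2803955078125, 87.55453491210938), (86.6241455078125, 68.83924865722656), 4.880919456481934)
  F [-2.78 -0.21  3.13] T [-0.02   0.125 -0.049] [0.4586 0.0742 0.0623]
```

```bash

python3 -m creep '[[[0.006,0.0006,0],[0,0,0],-1],[[0.006,0.0006,0],[0,0,0],-1],[[0.006,0.0005,0],[0,0,0],-1],[[0.006,0.0006,0],[0,0,0],-1],[[0.006,0.0006,0],[0,0,0],-1]]' >/dev/null; python3 f.py
python3 -m creep '[[[0.006,0.0006,0],[0,0,0],-1],[[0.006,0.0006,0],[0,0,0],-1],[[0.006,0.0005,0],[0,0,0],-1],[[0.006,0.0006,0],[0,0,0],-1],[[0.006,0.0006,0],[0,0,0],-1]]' >/dev/null; python3 f.py
python3 -m creep '[[[0.005,0.0005,0],[0,0,0],-1],[[0.004,0.0004,0],[0,0,0],-1],[[0.003,0.0003,0],[0,0,0],-1],[[0,0,0],[0,0,0],-1],[[0,0,0],[0,0,0],-1]]' >/dev/null; python3 f.py
python3 - <<'E'
from h import *
o=ctrl.get_obs();im=ctrl.capture("top")[:,:,::-1].copy();cv2.imwrite("pics/t4.png",im);w=ctrl.capture("wrist")[:,:,::-1].copy();s=ctrl.capture("scene")[:,:,::-1].copy();cv2.imwrite("pics/s4.png",s)
h=cv2.cvtColor(im,cv2.COLOR_BGR2HSV).astype(int);k=blob((h[...,0]<25)&(h[...,1]>110)&(h[...,2]>60),(250,180),50)
p=plane(cam("top"),k,.016)*1000;y=np.radians(5.4);d=p-o["ee_pos"][:2]*1000;x=d@[np.cos(y),np.sin(y)];l=d@[-np.sin(y),np.cos(y)];print("front",x.max(),x.min(),"lat",l.min(),l.max())
cv2.imwrite("pics/m4.png",np.hstack([cv2.resize(w,(400,300)),cv2.resize(s[190:340,330:530],(400,300))]))
E
```

```text
F [-2.2  -0.59  2.18] T [-0.021  0.119  0.05 ] [0.4886 0.0771 0.0623]
  F [-3.2   0.39  3.02] T [-0.043  0.249  0.028] [0.5185 0.08   0.0623]
  F [-0.46  0.38  1.29] T [-0.006 -0.195  0.02 ] [0.5306 0.0812 0.0623]
front 87.61522401122507 20.031912758520885 lat -165.2270051769011 -97.27673818848335
```

View pics/m4.png

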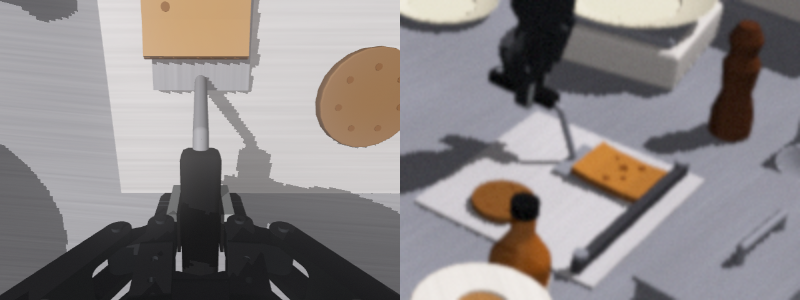

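The left half shows the toast on the blade with its rear edge about 20 mm ahead of the blade's rear. The right half shows its front at the bar. I'll push about 11 mm further.

```bash

python3 -m creep '[[[0.003,0.0003,0],[0,0,0],-1],[[0.003,0.0003,0],[0,0,0],-1],[[0.003,0.0003,0],[0,0,0],-1],[[0.002,0.0002,0],[0,0,0],-1],[[0,0,0],[0,0,0],-1]]' >/dev/null; python3 f.py
python3 - <<'E'
from h import *
o=ctrl.get_obs();w=ctrl.capture("wrist")[:,:,::-1].copy();cv2.imwrite("pics/w5.png",w)
h=cv2.cvtColor(w,cv2.COLOR_BGR2HSV).astype(int);m=(h[...,0]<22)&(h[...,1]>70)&(h[...,2]>60)
print([np.where(m[:200,u])[0].max() for u in(260,320,380)])
w=cv2.imread("pics/m4.png");h=cv2.cvtColor(w,cv2.COLOR_BGR2HSV).astype(int);m=(h[...,0]<22)&(h[...,1]>70)&(h[...,2]>60);print([1.6*np.where(m[:100,u])[0].max() for u in(162,200,237)])
E
```

```text
F [-1.87  0.81  1.89] T [ 0.033  0.047 -0.002] [0.5415 0.0823 0.0623]
[np.int64(119), np.int64(120), np.int64(119)]
[np.float64(92.80000000000001), np.float64(92.80000000000001), np.float64(92.80000000000001)]
```

The blade is fully under, with the toast's rear about 10 mm ahead of the blade's rear. Next is the lift, with the nose going slightly up.

```bash

python3 -m creep '[[[-0.001,0,0.001],[0.15,-1.6,0],-1],[[-0.002,0,0.003],[0.15,-1.6,0],-1],[[-0.002,0,0.005],[0.15,-1.6,0],-1],[[-0.002,0,0.007],[0.15,-1.6,0],-1],[[-0.002,0,0.008],[0.15,-1.6,0],-1]]'>/dev/null; python3 f.py
python3 -m creep '[[[-0.003,0,0.008],[0,0,0],-1],[[-0.003,0,0.008],[0,0,0],-1],[[-0.003,0,0.008],[0,0,0],-1],[[-0.002,0,0.006],[0,0,0],-1],[[0,0,0.003],[0,0,0],-1]]'>/dev/null; python3 f.py
python3 - <<'E'
from h import *
o=ctrl.get_obs();w=ctrl.capture("wrist")[:,:,::-1].copy();s=ctrl.capture("scene")[:,:,::-1].copy()
h=cv2.cvtColor(w,cv2.COLOR_BGR2HSV).astype(int);m=(h[...,0]<22)&(h[...,1]>70)&(h[...,2]>60)
print([np.where(m[:200,u])[0].max() for u in(260,320,380)])
cv2.imwrite("pics/m6.png",np.hstack([cv2.resize(w,(400,300)),cv2.resize(s[170:320,330:530],(400,300))]))
E
```

```text
F [-0.51  0.55 -1.49] T [0.037 0.302 0.044] [0.532  0.0823 0.087 ]
  F [ 0.01  0.08 -2.12] T [-0.04   0.342  0.039] [0.5213 0.0823 0.1198]
[np.int64(120), np.int64(122), np.int64(122)]
```

View pics/m6.png

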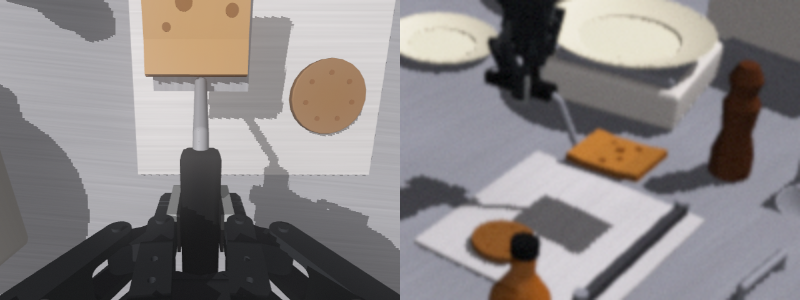

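The left half shows the toast firmly on the blade. The right half shows it lifted well clear of the sheet. Carrying it to the plate.

```bash

python3 -m creep '[[[-0.002,0.003,0.012],[0,0,0],-1],[[-0.004,0.006,0.018],[0,0,1],-1],[[-0.006,0.009,0.02],[0,0,1.5],-1],[[-0.008,0.012,0.02],[0,0,2],-1],[[-0.009,0.013,0.012],[0,0,2],-1]]'>/dev/null; python3 f.py
python3 -m creep '[[[-0.009,0.0135,0],[0,0,2],-1],[[-0.009,0.0135,0],[0,0,2],-1],[[-0.009,0.0135,0],[0,0,2],-1],[[-0.009,0.0135,0],[0,0,2],-1],[[-0.009,0.0135,0],[0,0,2],-1]]'>/dev/null
python3 -m creep '[[[-0.009,0.0135,0],[0,0,2],-1],[[-0.009,0.0135,0],[0,0,2],-1],[[-0.009,0.0135,0],[0,0,2],-1],[[-0.009,0.0135,0],[0,0,2],-1],[[-0.009,0.0135,0],[0,0,2],-1]]'>/dev/null
python3 -m creep '[[[-0.009,0.0135,0],[0,0,2],-1],[[-0.009,0.0135,0],[0,0,2],-1],[[-0.007,0.01,0],[0,0,2],-1],[[-0.005,0.006,0],[0,0,1.5],-1],[[-0.002,0.003,0],[0,0,0.6],-1]]'; python3 f.py
python3 - <<'E'
from h import *
o=ctrl.get_obs();im=ctrl.capture("wrist")[:,:,::-1].copy();c=cam("wrist",o);A=R.from_rotvec(o["eef_rot"]).as_matrix()
print("yaw",np.degrees(np.arctan2(A[1,0],A[0,0])),"pitch up",np.degrees(np.arcsin(A[2,0])))
h=cv2.cvtColor(im,cv2.COLOR_BGR2HSV).astype(int);m=(h[...,0]<22)&(h[...,1]>70)&(h[...,2]>60)
print([np.where(m[:200,u])[0].max() for u in(260,320,380)]);cv2.imwrite("pics/w7.png",im)
t=ctrl.capture("top")[:,:,::-1].copy();cv2.imwrite("pics/t7.png",t)
h=cv2.cvtColor(t,cv2.COLOR_BGR2HSV).astype(int);k=blob((h[...,0]<25)&(h[...,1]>110)&(h[...,2]>60),(130,238),100);p=plane(cam("top"),k,.17)*1000;print("toast",cv2.minAreaRect(p.astype(np.float32)))
E
```

```text
F [ 0.81 -0.44 -2.09] T [-0.108  0.331 -0.027] [0.4923 0.1258 0.2029]
clock: 18.15
ee_pos: [0.3699, 0.3066, 0.2012]
eef_rot: [-2.921, -1.066, -0.128]
ft_force: [0.5, -0.1, -2.6]
opening: 0.0202
gripper_force: 98.1
  F [ 0.47 -0.1  -2.6 ] T [-0.196  0.249 -0.05 ] [0.3699 0.3066 0.2012]
yaw 40.11586686477619 pitch up 5.017152510579546
[np.int64(121), np.int64(122), np.int64(122)]
toast ((464.13427734375, 386.20257568359375), (92.53672790527344, 69.89723205566406), 41.44983673095703)
```

The toast sits at (464,386) over the plate centre (463,384). I'm descending to level, just above the floor.

```bash

python3 -m creep '[[[0,0,-0.004],[0,0,0],-1],[[0,0,-0.008],[0,0,0],-1],[[0,0,-0.01],[0,0,0],-1],[[0,0,-0.01],[0,0,0],-1],[[0,0,-0.01],[-0.64,0.77,0],-1]]'>/dev/null
python3 -m creep '[[[0,0,-0.01],[-0.64,0.77,0],-1],[[0,0,-0.008],[-0.64,0.77,0],-1],[[0,0,-0.005],[-0.64,0.77,0],-1],[[0,0,-0.003],[-0.64,0.77,0],-1],[[0,0,0],[0,0,0],-1]]'>/dev/null; python3 f.py
python3 -m creep '[[[0.0008,0.0006,0.002],[-0.64,0.77,0],-1],[[0.0008,0.0006,0.002],[-0.64,0.77,0],-1],[[0.0008,0.0006,0.002],[-0.64,0.77,0],-1],[[0.0008,0.0006,0.002],[-0.64,0.77,0],-1],[[0.0008,0.0006,0.002],[-0.64,0.77,0],-1]]'>/dev/null; python3 f.py
python3 -m creep '[[[0.0008,0.0006,0.002],[-0.64,0.77,0],-1],[[0.0008,0.0006,0.002],[-0.64,0.77,0],-1],[[0.0008,0.0006,0.002],[-0.64,0.77,0],-1],[[0.0008,0.0006,0.002],[-0.64,0.77,0],-1],[[0.0008,0.0006,0.002],[-0.64,0.77,0],-1]]'>/dev/null; python3 f.py
cat > chk.py <<'E'
from h import *
import sys
o=ctrl.get_obs();im=ctrl.capture("wrist")[:,:,::-1].copy();A=R.from_rotvec(o["eef_rot"]).as_matrix()
print("yaw",np.degrees(np.arctan2(A[1,0],A[0,0])),"pitch up",np.degrees(np.arcsin(A[2,0])))
h=cv2.cvtColor(im,cv2.COLOR_BGR2HSV).astype(int);m=(h[...,0]<22)&(h[...,1]>90)&(h[...,2]>60)
print([np.where(m[:200,u])[0].max() if m[:200,u].any() else None for u in(260,320,380)])
t=ctrl.capture("top")[:,:,::-1].copy()
h=cv2.cvtColor(t,cv2.COLOR_BGR2HSV).astype(int);k=blob((h[...,0]<25)&(h[...,1]>110)&(h[...,2]>60),(130,238),100);p=plane(cam("top"),k,.09)*1000;print("toast",cv2.minAreaRect(p.astype(np.float32)))
s=ctrl.capture("scene")[:,:,::-1];cv2.imwrite("pics/"+sys.argv[1],np.hstack([cv2.resize(im,(400,300)),cv2.resize(s[130:250,370:530],(400,300))]))
E
python3 chk.py m8.png
```

```text
F [ 0.46  0.2  -2.68] T [-0.178  0.158 -0.001] [0.3704 0.3065 0.1332]
  F [-0.55 -0.38 -2.9 ] T [-0.088  0.136 -0.014] [0.3743 0.3094 0.1435]
  F [-0.36  0.55 -3.13] T [-0.065  0.025  0.009] [0.3783 0.3124 0.1534]
yaw 40.04823067356968 pitch up -10.059474380085964
[np.int64(118), np.int64(121), np.int64(118)]
toast ((476.9328308105469, 371.4287109375), (82.86969757080078, 38.77592468261719), 46.86443328857422)
```

```bash

python3 -m creep '[[[0.0011,0.0009,0.0024],[-0.64,0.77,0],-1],[[0.0011,0.0009,0.0024],[-0.64,0.77,0],-1],[[0.0011,0.0009,0.0024],[-0.64,0.77,0],-1],[[0.0011,0.0009,0.0024],[-0.64,0.77,0],-1],[[0.0011,0.0009,0.0024],[-0.64,0.77,0],-1]]'>/dev/null; python3 f.py
python3 chk.py m9.png
python3 -m creep '[[[0.0012,0.001,0.0022],[-0.64,0.77,0],-1],[[0.0012,0.001,0.0022],[-0.64,0.77,0],-1],[[0.0012,0.001,0.0022],[-0.64,0.77,0],-1],[[0.0012,0.001,0.0022],[-0.64,0.77,0],-1],[[0.0012,0.001,0.0022],[-0.64,0.77,0],-1]]'>/dev/null; python3 f.py
python3 chk.py m10.png
```

```text
F [-0.07  0.1  -2.54] T [ 0.042 -0.021 -0.006] [0.3838 0.3169 0.1654]
yaw 40.0548091031405 pitch up -15.066012144768438
[np.int64(118), np.int64(121), np.int64(121)]
toast ((482.6727294921875, 380.3348083496094), (60.74229431152344, 39.808223724365234), 39.41148376464844)
  F [ 0.16  0.89 -2.27] T [ 0.024 -0.19  -0.019] [0.3899 0.3219 0.1764]
yaw 40.065178055410406 pitch up -20.065986234209113
[np.int64(120), np.int64(121), np.int64(118)]
toast ((492.721923828125, 384.4462890625), (42.280128479003906, 33.53303527832031), 46.86448287963867)
```

View pics/m10.png

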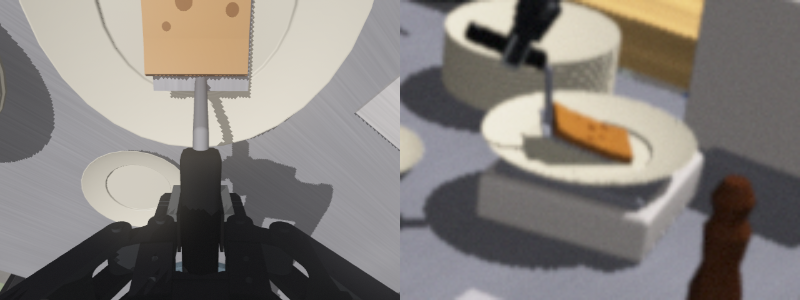

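The toast is still on the blade at 20°, with its front just above the plate floor. I'll tilt to 25–28°.

```bash

python3 -m creep '[[[0.0014,0.0012,0.0022],[-0.64,0.77,0],-1],[[0.0014,0.0012,0.0022],[-0.64,0.77,0],-1],[[0.0014,0.0012,0.0022],[-0.64,0.77,0],-1],[[0.0014,0.0012,0.0022],[-0.64,0.77,0],-1],[[0.0014,0.0012,0.0022],[-0.64,0.77,0],-1]]'>/dev/null; python3 f.py
python3 chk.py m11.png
python3 -m creep '[[[0,0,-0.001],[0,0,0],-1],[[0,0,-0.001],[0,0,0],-1],[[0,0,0],[0,0,0],-1],[[0,0,0],[0,0,0],-1],[[0,0,0],[0,0,0],-1]]'>/dev/null; python3 f.py
python3 chk.py m12.png
```

```text
F [-0.37  0.16 -1.89] T [ 0.11  -0.2    0.011] [0.3968 0.3279 0.1874]
yaw 40.07703172778445 pitch up -25.076939478552152
[np.int64(115), np.int64(119), np.int64(119)]
toast ((580.3582153320312, -46.3274040222168), (63.531158447265625, 62.951297760009766), 64.03672790527344)
  F [-0.6  -0.65 -1.2 ] T [ 0.028 -0.05  -0.028] [0.3966 0.3278 0.1854]
yaw 40.076242552356 pitch up -25.015393524137753
[np.int64(117), np.int64(119), np.int64(119)]
toast ((580.3582153320312, -46.3274040222168), (63.531158447265625, 62.951297760009766), 64.03672790527344)
```

```bash

python3 -m creep '[[[-0.0015,-0.0013,0],[0,0,0],-1],[[-0.0015,-0.0013,0],[0,0,0],-1],[[-0.0015,-0.0013,0],[0,0,0],-1],[[-0.0015,-0.0013,0],[0,0,0],-1],[[-0.0015,-0.0013,0],[0,0,0],-1]]'>/dev/null; python3 f.py
python3 chk.py m13.png
```

```text
F [-0.82 -0.19 -1.77] T [ 0.178 -0.265  0.016] [0.3891 0.3212 0.1853]
yaw 40.07612061916809 pitch up -25.01201747055094
[np.int64(95), np.int64(97), np.int64(98)]
toast ((495.9955139160156, 387.28692626953125), (35.08919143676758, 34.26797866821289), 40.82682418823242)
```

View pics/m13.png

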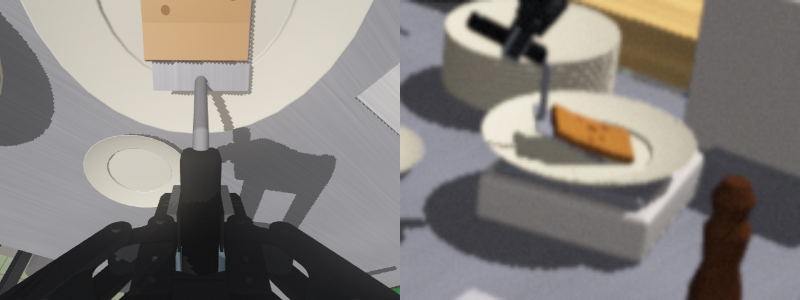

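The toast stays put while the blade withdraws, now about 10 mm out. I'll keep going.

```bash

python3 -m creep '[[[-0.0023,-0.0019,0],[0,0,0],-1],[[-0.0023,-0.0019,0],[0,0,0],-1],[[-0.0023,-0.0019,0],[0,0,0],-1],[[-0.0023,-0.0019,0],[0,0,0],-1],[[-0.0023,-0.0019,0],[0,0,0],-1]]'>/dev/null; python3 f.py
python3 -m creep '[[[-0.0023,-0.0019,0],[0,0,0],-1],[[-0.0023,-0.0019,0],[0,0,0],-1],[[-0.0023,-0.0019,0],[0,0,0],-1],[[-0.0023,-0.0019,0],[0,0,0],-1],[[-0.0023,-0.0019,0],[0,0,0],-1]]'>/dev/null; python3 f.py
python3 chk.py m14.png
```

```text
F [ 0.36  0.26 -1.89] T [ 0.215 -0.239  0.036] [0.3775 0.3117 0.1853]
  F [ 0.24  0.43 -1.93] T [ 0.221 -0.216 -0.039] [0.366  0.3022 0.1853]
yaw 40.07462770869083 pitch up -25.012864825045963
[np.int64(24), np.int64(25), np.int64(25)]
toast ((482.5325927734375, 377.4349365234375), (69.810791015625, 38.816532135009766), 46.86467742919922)
```

View pics/m14.png

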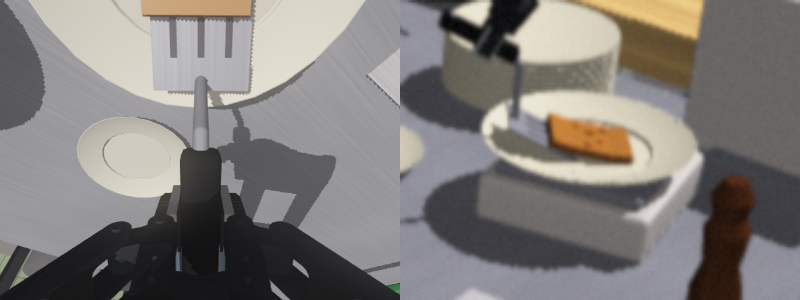

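```bash

python3 -m creep '[[[-0.003,-0.0026,0],[0,0,0],-1],[[-0.003,-0.0026,0],[0,0,0],-1],[[-0.003,-0.0026,0],[0,0,0],-1],[[-0.003,-0.0026,0],[0,0,0],-1],[[-0.003,-0.0026,0],[0,0,0],-1]]'>/dev/null; python3 f.py
python3 -m creep '[[[-0.003,-0.0026,0],[0,0,0],-1],[[-0.003,-0.0026,0],[0,0,0],-1],[[-0.003,-0.0026,0],[0,0,0],-1],[[-0.003,-0.0026,0],[0,0,0],-1],[[-0.003,-0.0026,0],[0,0,0],-1]]'>/dev/null; python3 f.py
python3 -m creep '[[[0,0,0.005],[0,0,0],-1],[[0,0,0.01],[0,0,0],-1],[[0,0,0.01],[0,0,0],-1],[[0,0,0.02],[0.64,-0.77,0],-1],[[0,0,0.02],[1.3,-1.53,0],-1]]'>/dev/null; python3 f.py
python3 chk.py m15.png
```

```text
F [ 0.83 -0.33 -1.71] T [ 0.171 -0.215  0.02 ] [0.351  0.2891 0.1853]
  F [ 0.17  1.48 -0.82] T [ 0.334 -0.403 -0.002] [0.3361 0.2762 0.1853]
  F [ 0.41  0.33 -1.82] T [ 0.119 -0.167 -0.025] [0.3364 0.2765 0.2518]
yaw 40.08301975837362 pitch up -21.90336641918028
[None, None, None]
toast ((465.877685546875, 378.0737609863281), (88.2072982788086, 59.25505065917969), 41.91969680786133)
```

View pics/m15.png

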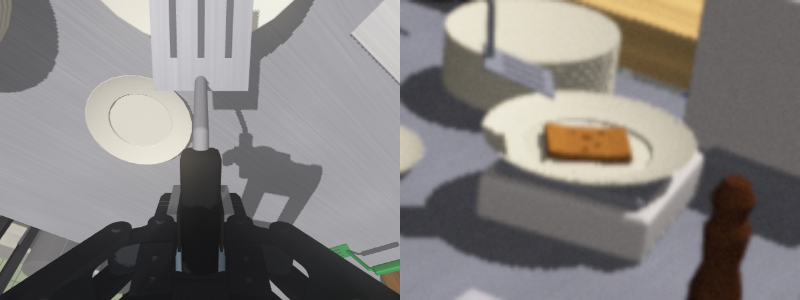

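The right half shows the toast lying flat near the plate's middle. The turner is clear, so I'm carrying it back to the board.

```bash

python3 -m creep '[[[0,-0.01,0],[2.83,-3.37,0],-1],[[0.005,-0.02,0],[2.83,-3.37,0],-1],[[0.005,-0.03,0],[2.83,-3.37,0],-1],[[0.005,-0.035,0],[2.83,-3.37,0],-1],[[0.005,-0.035,0],[2.76,-3.29,0],-1]]'>/dev/null
python3 -m creep '[[[0.009,-0.036,0],[0,0,-4.4],-1],[[0.009,-0.036,0],[0,0,-4.4],-1],[[0.009,-0.036,0],[0,0,-4.4],-1],[[0.009,-0.036,0],[0,0,-4.4],-1],[[0.009,-0.036,0],[0,0,-4.4],-1]]'>/dev/null
python3 -m creep '[[[0.009,-0.036,0],[0,0,-4.4],-1],[[0.009,-0.036,0],[0,0,-4.4],-1],[[0.009,-0.036,0],[0,0,-4.4],-1],[[0.009,-0.036,0],[0,0,-4.4],-1],[[0.009,-0.036,0],[0,0,-4.4],-1]]'>/dev/null;python3 f.py
python3 -m creep '[[[0.009,-0.036,-0.01],[0,0,-4],-1],[[0.009,-0.03,-0.02],[0,0,-4],-1],[[0.007,-0.02,-0.02],[0,0,-3],-1],[[0.005,-0.01,-0.02],[0,0,-2.4],-1],[[0.002,-0.005,-0.02],[0,0,0],-1]]'>/dev/null
python3 -m creep '[[[0,0,-0.02],[0,0,0],-1],[[0,0,-0.02],[0,0,0],-1],[[0,0,-0.01],[0,0,0],-1],[[0,0,0],[0,0,0],-1],[[0,0,0],[0,0,0],-1]]';python3 f.py
python3 - <<'E'
from h import *
o=ctrl.get_obs();A=R.from_rotvec(o["eef_rot"]).as_matrix();print(np.degrees(np.arctan2(A[1,0],A[0,0])),"pitch",np.degrees(np.arcsin(A[2,0])),"roll",np.degrees(A[2,1]),o["clock"])
t=ctrl.capture("top")[:,:,::-1].copy();cv2.imwrite("pics/t16.png",t);h=cv2.cvtColor(t,cv2.COLOR_BGR2HSV).astype(int);H,S,V=h[...,0],h[...,1],h[...,2]
k=blob((H<25)&(S>110)&(V>60),(130,238),100);p=plane(cam("top"),k,.087)*1000;print("toast",cv2.minAreaRect(p.astype(np.float32)))
k=blob((V>130)&(S>18)&(H>12)&(H<45),(130,238),500);print("plate",rect(cam("top"),k,.092))
E
```

```text
F [ 0.86 -0.93 -1.57] T [ 0.032  0.116 -0.016] [ 0.4458 -0.2146  0.2494]
clock: 31.32
ee_pos: [0.4786, -0.315, 0.1111]
eef_rot: [-3.104, 0.472, 0.001]
ft_force: [0.9, -0.0, -2.3]
opening: 0.0203
gripper_force: 98.2
  F [ 0.88 -0.01 -2.33] T [ 0.073  0.09  -0.042] [ 0.4786 -0.315   0.1111]
-17.304534746277604 pitch -0.04551779458516167 roll -0.11326003696886194 31.325
toast ((462.771240234375, 382.6173095703125), (89.1708755493164, 68.34635925292969), 39.94819259643555)
plate (array([462.6, 384.6]), array([237.5, 239.7]), 19.67)
```

The toast is within 2 mm of the plate's centre and the plate hasn't moved. Lowering the turner.

```bash

python3 -m creep '[[[0,0,-0.015],[0,0,0],-1],[[0,0,-0.015],[0,0,0],-1],[[0,0,-0.01],[0,0,0],-1],[[0,0,-0.004],[0,0,0],-1],[[0,0,-0.001],[0,0,0],-1]]'>/dev/null
python3 -m creep '[[[0,0,-0.001],[0,0,0],-1],[[0,0,0],[0,0,0],-1],[[0,0,0],[0,0,0],-1],[[0,0,0],[0,0,0],-1],[[0,0,0],[0,0,0],-1]]'>/dev/null;python3 f.py
python3 -m creep '[[[0,0,-0.001],[0,0,0],-1],[[0,0,0],[0,0,0],-1],[[0,0,0],[0,0,0],-1],[[0,0,0],[0,0,0],-1],[[0,0,0],[0,0,0],-1]]'>/dev/null;python3 f.py
python3 -m creep '[[[0,0,-0.001],[0,0,0],-1],[[0,0,0],[0,0,0],-1],[[0,0,0],[0,0,0],-1],[[0,0,0],[0,0,0],-1],[[0,0,0],[0,0,0],-1]]'>/dev/null;python3 f.py
```

```text
F [ 0.22  0.28 -1.8 ] T [-0.022  0.097  0.027] [ 0.4783 -0.3148  0.0644]
  F [-1.03  1.08  3.04] T [0.03  0.212 0.031] [ 0.4783 -0.3149  0.0635]
  F [-4.24  2.4   8.34] T [0.19  0.315 0.023] [ 0.4784 -0.315   0.0632]
```

Contact made. Releasing.

```bash

python3 -m creep '[[[0,0,0.0005],[0,0,0],-0.3],[[0,0,0],[0,0,0],0],[[0,0,0],[0,0,0],0.5],[[0,0,0],[0,0,0],1],[[0,0,0],[0,0,0],1]]'
python3 -m creep '[[[0,0,0],[0,0,0],1],[[0,0,0],[0,0,0],1],[[0,0,0.01],[0,0,0],1],[[0,0,0.02],[0,0,0],1],[[0,0,0.03],[0,0,0],1]]'
python3 -m creep '[[[0,0,0.03],[0,0,0],1],[[0,0,0.03],[0,0,0],1],[[0,0,0.02],[0,0,0],1],[[0,0,0],[0,0,0],1],[[0,0,0],[0,0,0],1]]'
python3 - <<'E'
from h import *
o=ctrl.get_obs();w=ctrl.capture("wrist")[:,:,::-1].copy();s=ctrl.capture("scene")[:,:,::-1].copy()
cv2.imwrite("pics/m17.png",np.hstack([cv2.resize(w,(400,300)),cv2.resize(s,(400,300))]))
c=cam("wrist",o);V=w.max(2).astype(int);k=blob((V<75)[:330],(315,245),800);print(rect(c,k[k[:,1]<320],.085))
h=cv2.cvtColor(w,cv2.COLOR_BGR2HSV).astype(int);m=(V<185)&(V>80);k=blob(m[:140,220:400],(97,65),1000)+[220,0];print(k.min(0),k.max(0))
E
```

```text
clock: 34.5
ee_pos: [0.4782, -0.3147, 0.0627]
eef_rot: [-3.103, 0.473, 0.002]
ft_force: [-0.1, 0.9, -0.8]
opening: 0.0854
gripper_force: 0.0
clock: 35.12
ee_pos: [0.4777, -0.3143, 0.1232]
eef_rot: [-3.102, 0.473, 0.004]
ft_force: [-0.2, -0.8, 0.5]
opening: 0.0856
gripper_force: 0.0
clock: 35.75
ee_pos: [0.4778, -0.3143, 0.2022]
eef_rot: [-3.102, 0.473, 0.003]
ft_force: [-0.0, 0.5, -1.0]
opening: 0.0854
gripper_force: 0.0
(array([ 469.5, -312.1]), array([20.5, 95.5]), 72.28)
[275  16] [372 139]
```

View pics/m17.png

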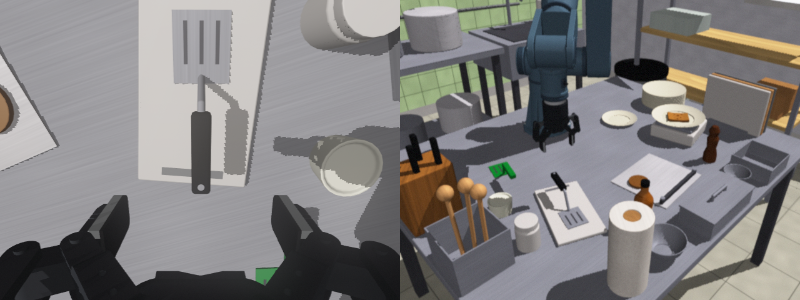

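The turner lies flat on the board (blade at (202,45) in the left half), the toast is in the plate, and the gripper is clear.

```bash
python3 -c "from bench import ctrl;print(ctrl.job_done())"
```

```text
the job is handed in; nothing more can be done
None
```

Job handed in at about 36 s on the robot's clock, verdict not shown: the toast lies flat within 2 mm of the plate's centre, the turner is flat on the white board and released, the plate has not shifted and nothing else looked disturbed in the pictures.

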